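Tap a specimen carrier onto its locating pin and turn the keeper over it

ROBOT

A 7-joint arm with a two-finger parallel gripper is mounted at the origin on a cart in front of the work surface, level with it; the furniture and walls round the work are solid. World frame = base frame: x ahead of the robot, y to its left, z up, the work surface at z = 0. Lengths are in m, angles in rad, forces in N, time in s.
With the tool pointing down it reaches from about 0.4 to 0.875 m from the base axis. Payload 6.5 kg.
Tool frame: the origin (TCP) lies at the centre of the arm's flange, where the gripper is bolted on; the fingertips stand 173 mm ahead of it and the grasp point (between the pads) lies 155 mm ahead of it; z points along the fingers, y is the line along which they close (so a half turn about z gives the same grasp; the last joint's range is limited). The gripper opens to 85 mm and grips with 20 to 120 N. Pads are 22 mm wide; open, the fingers measure 114 mm over their backs; the gripper's body (76 mm by 85 mm) begins 54 mm behind the grasp point. The pads swing forward as they close: fully open they stand 13 mm farther back than shut.
Start: joints at [1.144, 0.536, -0.004, 1.538, 0.003, 1.067, -0.071], TCP at [0.229, -0.608, 0.405] pointing down, gripper open.
Joint ranges: [-2.7, 2.7], [-0.37, 2.16], [-1.27, 1.26], [0.24, 2.4], [-1.31, 4.45], [0.19, 1.91], [-2.76, 2.76]. Speed limits (rad/s): [2.39, 2.39, 3.14, 3.14, 3.14, 3.14, 3.14].

INTERFACE

Orientations are given as [roll, pitch, yaw] about the fixed x, y, z axes, in that order (R = Rz(yaw) Ry(pitch) Rx(roll)).
In Python, from station import manip gives the robot as it stands.
- The arm moves only by the tool play_rows, never from a script. Its argument "series" is text: rows parted by semicolons, each of 4 numbers parted by spaces: the shift along the tool's x, y, z in units of 40 mm (1.0 is 40 mm), then the turn about the tool's z in units of 0.1 rad (1.0 is 0.1 rad). A call has 1 to 5 rows; each row shifts and turns the commanded pose from where the row before left it, along the tool's axes as they then stand; what a row does not reach is not made up. A row lasts 1/12 s, in which the tool goes at most 41.7 mm and 7.16 degrees, less where a joint would pass 70% of its speed; a pose out of reach is approached as far as the arm can. A call with a number of a shift or a turn outside -1 to 1 is refused whole. A call with a gripper value outside its range is refused whole. "jaw" is the closure, from -1 (fully open) to 1 (shut), set as the call begins (left out, the last holds). The fingers move at their own pace and stop on an object; the grip force is fixed at half the most. Time passes only in rows, so rows that do not move let the fingers close. It gives the time, the measured TCP pose, the force, the opening and the grip force at its end, in the units of the state.
- manip.sense(): the state, without advancing time (a new reading comes with each control period).
- manip.read_camera(name): name is "scene" or "top" or "wrist"; returns a dict with "color" (420x560x3 uint8, blue, green, red), "range_z" (420x560 float32, m along the optical axis (not along the pixel's ray), 0 where there is no reading), "K" (3x3 intrinsics, pixels), "R" (3x3) and "t" (3): a world point X has camera coordinates R X + t; the wrist camera has in their place "T_tool_cam" (4x4, takes a point from camera to tool coordinates, whose origin is the TCP and whose axes are the flange's). Camera axes: x right, y down, z forward; pixel columns grow to the right and rows downward; lengths in m; the calibration is good to about 2 mm. A picture is of the moment at which its call begins: read the wrist's pose just before it.
- manip.finish_job(): hands the job in; it is judged then, once.
Trained networks look in a picture, given as the dict that the camera call returned (one of the last four; its "shot" number tells which), for a name from the list of things; names that differ only in an ending like _2 or _b are one class to them, and where a whole thing is asked for, a point or a joint stands for the part that bears it (a point fixed in the world has none). Each returns a list of dicts, best first, with "p" (0 to 1); they miss things now and then, are a little off and sometimes report something else, mostly with a low value. They report only what shows in the picture. A call takes as long as a camera call. They do not tell look-alikes from the thing itself.
- manip.masks_of(picture, target): "pixels" (420x560 bool, what is visible of it) and "rect" ([left, top, width, height] in pixels, round what is visible of it).
- manip.place_of(picture, target): "pixel" ([column, row] in pixels: a listed point, or the origin of a listed thing).
The state is a dict: "time": time; "joint_pos": joint angles; "dq": joint speeds; "effort": joint torques, N m; "position": TCP position; "tool_rot": TCP orientation; "ft_force": force on the tool from outside, world axes, zero at the start; "wrist_torque": the same for the moment, N m; "finger_gap": finger opening in m; "finger_force": force on a finger pad.
Only numpy, scipy, OpenCV 4.12 (cv2) and the standard library are available. Lean on these libraries where they do the work, as an engineer would, in place of code of your own. Each camera call takes 0.05 s, during which the arm holds its last target. There are 200 camera calls.

TASK

The round specimen carrier has been set down off-centre on the loading stage, so the stage's spring locating pin is still pressed down, hidden under it. Keeping the carrier flat on the stage, tap it gently by its rim until it is centred on the cross line that runs left and right, then tap it along that line, from one side and the other as needed, until the pin snaps up into its centre bush (stop as you feel it catch, or you will bend the pin); then swing the red keeper over the carrier's rim to its stop and let go. Keep off the polished specimen faces and leave the other things on the bench where they are.

Things in the scene. Friction and masses are not known exactly. Their poses are not given: they have to be found in the camera images.
- carrier: loose round aluminium disc, 112 mm diameter, 16 mm thick, 0.55 to 0.8 kg, too wide to grip; pushed by its upright rim. Origin: centre of its underside, z up. In its centre a brass bush with a 13 mm through-hole. It starts 5 to 23 mm off the mark, on the stage's +x side. Sliding it takes a steady 3 to 9 N; once the pin has caught it stops dead and more than 20 N would bend the pin.
- specimen_faces: the three polished specimens, 30 mm discs (black, dark red, beige) let into the carrier's top at 31 mm from its centre, 1 mm proud of it; fixed to the carrier, not to be touched. Origin on the carrier's axis at its top face.
- stage: the loading stage, fixed to the bench: square plate 200 x 200 mm, grey with a ground steel top 26 mm above the worktop, flat and clear but for the keeper's post. Origin: centre of its underside. Axes along its edges: x away from the robot (to within 0.3 rad), y to the left, z up.
- platen_centre (a point): the mark: centre of the engraved ring (136 mm diameter) and crossing point of the two cross lines (along x and y) on the stage's top; on the top face, axes as the stage's. The locating pin stands on the y cross line, anywhere up to 7 mm to either side of this point: it sits on a cross-slide that is clamped where the last job left it and cannot be seen under the carrier.
- locating_pin (a joint): height in m of the spring locating pin (10 mm diameter, rounded tip) in the stage: 0 = pressed flush under the carrier, 0.008 = snapped fully up inside the bush, where it is seen from above and leaves the carrier 1.5 mm of play each way. It comes up by itself as soon as the bush is within about 1.5 mm of the pin's axis.
- keeper (a joint): turn in rad of the red swivel keeper about its vertical post at the stage's near left corner: 0 = parked, arm along the stage's +y and 15 degrees towards +x; starts at 0 to 0.35; turns clockwise seen from above to its stop at 2.09 (120 degrees), where the arm points at the mark with its end over the carrier's rim, 1.6 mm above it. Stiff (2 N at the stud), stays where left.
- keeper_grip (a point): centre of the keeper's black upright grip stud, to be pinched from above or pushed round: 15 mm diameter, from 54 to 76 mm above the worktop, 28 mm from the pivot axis, which stands at x = -62, y = +62 mm in the stage's frame. The arm under it is 15 mm wide, lies 44 to 51 mm above the worktop and ends 44 mm from the pivot.
- loupe: black watchmaker's loupe, 36 mm across, 32 mm high, left of the stage; a bystander, origin at the centre of its underside
- tweezers: steel tweezers, 122 mm long, left of the stage; a bystander, origin at the centre of its underside
- polish_tin: white round tin with a blue lid, 70 mm across, 29 mm high, left of the stage; a bystander, origin at the centre of its underside
- caliper: caliper, 242 mm long, lying to the right in front of the tall hardness tester (fixed, from 0.5 m ahead of the robot and 0.25 m to its right; pass it on the near side); a bystander, origin at the centre of its underside
- ref_block: round steel hardness block, 60 mm across, 14 mm high, behind the stage; a bystander, origin at the centre of its underside
There are look-alikes about, which are no part of the job. Of the things like the carrier, leave any that is purple or turquoise; of the rest the larger one is meant.

How it is judged:
By the outcome, as a careful person would: the job done as asked, in the order asked, and still so for the second after the job is handed in, with the robot touching nothing.
It also fails if it takes over 72 s, if anything falls off the work surface, if the arm or the gripper's body presses on something with over 40 N, if the wrist force passes 120 N, or if a joint passes its speed limit or range.

## Working session

There is one attempt and no reset: what is moved stays moved. The work goes in short steps, Python scripts to look and compute and a tool call to move; the robot and the scene stay as the last step left them, time stands still between calls to the robot, and variables do not carry over. Pictures are saved under pics/ and viewed, at most 10 in all, crops included, and the job is handed in when it is done.

Besides the shell and the picture viewer there is one more tool, called in YAML: its name, and indented under it one key for each argument. play_rows: Moves the arm, as the interface text tells. Its arguments: {"type":"object","properties":{"series":{"type":"string"},"jaw":{"type":"number"}},"required":["series"]}

```bash
mkdir -p pics; ls
cat > h.py <<'E'
import numpy as np, cv2
from station import manip
def world(pic,px,z):
    K,R,t=map(np.asarray,(pic["K"],pic["R"],pic["t"]))
    d=R.T@(np.linalg.inv(K)@np.array([px[0],px[1],1.0])); c=-R.T@t
    return c+d*(z-c[2])/d[2]
def proj(pic,X):
    p=pic["K"]@(pic["R"]@np.asarray(X,float)+pic["t"]); return p[:2]/p[2]
E
python3 - <<'E'
from h import *
s=manip.sense(); print({k:np.round(v,3) for k,v in s.items()})
ims=[]
for n in("top","scene"):
    p=manip.read_camera(n); cv2.imwrite(f"pics/{n}0.png",p["color"])
    for t,z in(("carrier",.026),("stage",0),("platen_centre",.026),("keeper_grip",.076),("specimen_faces",.042),("keeper",.05)):
        try:
            for r in manip.place_of(p,t)[:3]: print(n,t,round(r["p"],2),np.round(r["pixel"],1),np.round(world(p,r["pixel"],z),4))
        except Exception as e: print(n,t,e)
E
```

```text
pics
{'time': np.float64(0.0), 'joint_pos': array([ 1.144,  0.537, -0.004,  1.539,  0.003,  1.067, -0.071]), 'dq': array([-0.001, -0.001, -0.   , -0.001,  0.001,  0.001,  0.001]), 'effort': array([-0.0000e+00, -5.8342e+01,  1.0490e+00, -2.5910e+01,  1.2000e-02,
        1.0000e-02,  0.0000e+00]), 'position': array([ 0.229, -0.608,  0.404]), 'tool_rot': array([-3.14 ,  0.   ,  0.361]), 'ft_force': array([ 0.987, -0.856, -0.264]), 'wrist_torque': array([-0.005, -0.007,  0.06 ]), 'finger_force': np.float64(0.0), 'finger_gap': np.float64(0.085)}
top carrier 0.94 [287.  209.9] [0.5648 0.0306 0.026 ]
top carrier 0.91 [337. 279.] [ 0.3819 -0.1014  0.026 ]
top carrier 0.83 [279.8 285.3] [0.3653 0.0497 0.026 ]
top platen_centre 0.64 [286.2 209.4] [0.5661 0.0327 0.026 ]
top keeper_grip 0.42 [249.3 229.3] [0.5112 0.1281 0.076 ]
top specimen_faces 0.87 [280.  287.8] [0.3599 0.0492 0.042 ]
top specimen_faces 0.56 [287. 211.] [0.5607 0.0309 0.042 ]
top specimen_faces 0.56 [335.2 277.5] [ 0.3867 -0.0949  0.042 ]
top keeper it knows: caliper, carrier, keeper_grip, loupe, platen_centre, polish_tin, ref_block, specimen_faces, stage, tweezers
scene carrier 0.97 [356.7 226.3] [ 0.3635 -0.0837  0.026 ]
scene carrier 0.72 [210.6 235.3] [0.5701 0.252  0.026 ]
scene carrier 0.61 [279.1 202.1] [0.5584 0.0345 0.026 ]
scene stage 0.8 [278.8 212.7] [0.5444 0.0457 0.    ]
scene platen_centre 0.92 [279.7 202.7] [0.5555 0.0345 0.026 ]
scene keeper_grip 0.66 [262.5 217.7] [0.5041 0.1282 0.076 ]
scene keeper_grip 0.37 [277.4 201.2] [0.5279 0.063  0.076 ]
scene specimen_faces 0.68 [316.5 257. ] [0.3443 0.0762 0.042 ]
scene specimen_faces 0.64 [208.3 232.8] [0.5691 0.2571 0.042 ]
scene specimen_faces 0.48 [282.4 198.8] [0.5515 0.0281 0.042 ]
scene keeper it knows: caliper, carrier, keeper_grip, loupe, platen_centre, polish_tin, ref_block, specimen_faces, stage, tweezers
```

Run:
```python
import cv2,numpy as np
a=cv2.imread("pics/top0.png"); 
b=cv2.resize(a[140:330,180:400],None,fx=3.6,fy=3.1,interpolation=cv2.INTER_CUBIC); cv2.imwrite("pics/topc.png",b[:600,:800])
```

```text
(no output)
```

View pics/topc.png

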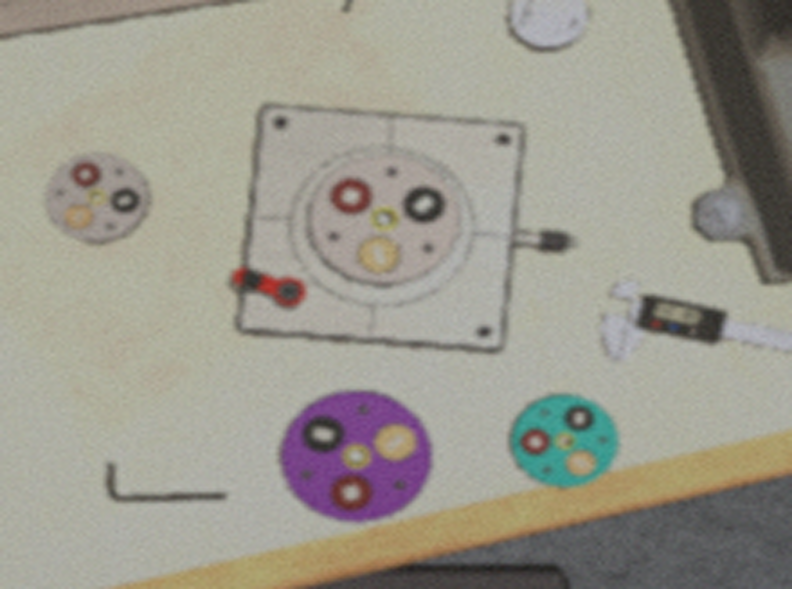

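View pics/scene0.png

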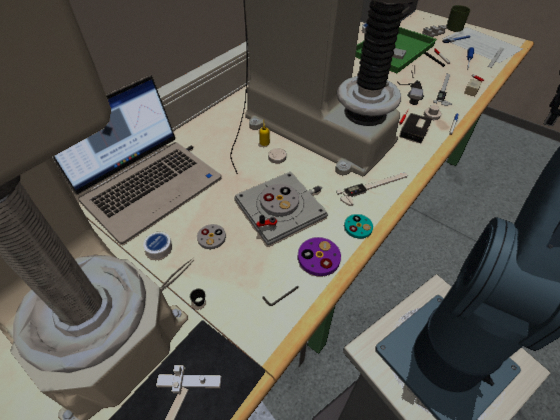

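The candidates in the top picture are silver on the stage (287,210), small silver (207,203), purple (279,287) and turquoise (337,281). The carrier meant is the silver one on the stage: it is neither purple nor turquoise, and it is the larger of the two left. The enlarged crop confirms this. The stage yaw is about -0.085 rad. Next I go over it, passing the tester on the near side.

play_rows:
  series: "0.68 -0.72 0 0;0.68 -0.72 0 0;0.68 -0.72 0 0;0.68 -0.72 0 0;0.68 -0.72 0 0"
  jaw: 1

```text
time: 1.02
position: [0.3063, -0.4236, 0.4048]
tool_rot: [3.141, -0.0, 0.361]
ft_force: [1.0, -0.2, 0.4]
finger_gap: 0.0254
finger_force: 0.0
```

play_rows:
  series: "0.68 -0.72 0 0;0.68 -0.72 0 0;0.68 -0.72 0 0;0.68 -0.72 0 0;0.68 -0.72 0 0"

```text
time: 1.43
position: [0.3826, -0.2409, 0.4051]
tool_rot: [3.141, -0.0, 0.361]
ft_force: [0.8, -0.6, 0.2]
finger_gap: 0.0002
finger_force: 0.0
```

Run:
```python
from h import *
s=manip.sense(); print({k:np.round(s[k],3) for k in("time","joint_pos","position","tool_rot","finger_gap","ft_force")})
p=manip.read_camera("wrist"); print(p["T_tool_cam"],p["K"])
```

```text
{'time': np.float64(1.433), 'joint_pos': array([ 0.625,  0.206, -0.184,  2.031,  0.048,  0.908, -0.795]), 'position': array([ 0.383, -0.241,  0.405]), 'tool_rot': array([ 3.141, -0.   ,  0.361]), 'finger_gap': np.float64(0.0), 'ft_force': array([ 0.832, -0.551,  0.182])}
[[-3.27781803e-04 -9.65065933e-01 -2.62006942e-01  6.72551530e-02]
 [ 9.99999920e-01 -2.56835520e-04 -3.05024612e-04  7.22011165e-04]
 [ 2.27076173e-04 -2.62007021e-01  9.65065940e-01  3.00140906e-02]
 [ 0.00000000e+00  0.00000000e+00  0.00000000e+00  1.00000000e+00]] [[322.79319447   0.         280.35986934]
 [  0.         322.79319447 213.97731024]
 [  0.           0.           1.        ]]
```

play_rows:
  series: "0.62 -0.70 0.2 0;0.62 -0.70 0.2 0;0.62 -0.70 0.2 0;0.62 -0.70 0.2 0;0.62 -0.70 0.2 0"

```text
time: 1.9
position: [0.4493, -0.0665, 0.3647]
tool_rot: [3.141, -0.001, 0.36]
ft_force: [0.7, -0.3, 0.4]
finger_gap: -0.0005
finger_force: 0.0
```

play_rows:
  series: "0.62 -0.70 0.2 0;0.62 -0.70 0.2 0;0.62 -0.70 0.2 0;0 0 0 1;0 0 0 1"

```text
time: 2.32
position: [0.4893, 0.0394, 0.3403]
tool_rot: [-3.14, 0.0, 0.161]
ft_force: [-1.6, -0.3, -0.4]
finger_gap: 0.0
finger_force: 0.0
```

play_rows:
  series: "0 0 0 1;0 0 0 1;0 0 0 0.46;0 0 0 0"

```text
time: 2.65
position: [0.489, 0.0368, 0.3408]
tool_rot: [3.141, -0.0, -0.087]
ft_force: [0.9, -0.3, 0.8]
finger_gap: 0.0001
finger_force: 0.0
```

```bash
cat >> h.py <<'E'
from scipy.spatial.transform import Rotation
def wrist(name=None):
    s=manip.sense(); p=manip.read_camera("wrist")
    Rt=Rotation.from_euler("xyz",s["tool_rot"]).as_matrix(); T=p["T_tool_cam"]
    Rwc=Rt@T[:3,:3]; c=np.asarray(s["position"])+Rt@T[:3,3]
    p["R"]=Rwc.T; p["t"]=-Rwc.T@c
    if name: cv2.imwrite(f"pics/{name}.png",p["color"])
    return s,p
def rect(p,z,c,yaw,half=.11,n=600):
    "orthographic view of plane z: rows down = -x stage, cols right = -y stage"
    ppm=n/(2*half); e=np.array([[np.cos(yaw),np.sin(yaw)],[-np.sin(yaw),np.cos(yaw)]])
    dst=np.float32([[0,0],[n,0],[n,n],[0,n]]); src=[]
    for u,v in dst:
        xy=np.array(c)+e[0]*(n/2-v)/ppm+e[1]*(n/2-u)/ppm
        src.append(proj(p,[*xy,z]))
    return cv2.warpPerspective(p["color"],cv2.getPerspectiveTransform(np.float32(src),dst),(n,n))
E
python3 - <<'E'
from h import *
s,p=wrist("w1"); print(s["time"],np.round(s["position"],4),np.round(s["tool_rot"],4),np.round(s["ft_force"],1))
for t,z in(("carrier",.026),("platen_centre",.026),("keeper_grip",.076),("specimen_faces",.042),("stage",0)):
    for r in manip.place_of(p,t)[:3]: print(t,round(r["p"],2),np.round(r["pixel"],1),np.round(world(p,r["pixel"],z),4))
a=p["range_z"];print(a[260:320:20,240:320:20])
cv2.imwrite("pics/r1.png",rect(p,.026,(.555,.034),-.085))
E
```

```text
2.65 [0.489  0.0368 0.3408] [ 3.1414e+00 -3.0000e-04 -8.6700e-02] [ 0.9 -0.3  0.8]
carrier 0.91 [422.3 293. ] [ 0.3873 -0.094   0.026 ]
carrier 0.82 [277.7 117.5] [0.5636 0.0324 0.026 ]
carrier 0.82 [ 44.5 112.5] [0.5847 0.2278 0.026 ]
platen_centre 0.66 [278.8 127.4] [0.5555 0.0322 0.026 ]
keeper_grip 0.88 [165.1 192.4] [0.5166 0.1199 0.076 ]
specimen_faces 0.91 [423.4 295. ] [ 0.3946 -0.0881  0.042 ]
specimen_faces 0.69 [ 33.3 115. ] [0.582  0.2261 0.042 ]
stage 0.93 [276.8 125.5] [0.5573 0.034  0.    ]
stage 0.46 [161.1 195.3] [0.5013 0.1532 0.    ]
[[0.3340354  0.33389822 0.13791399 0.33465105]
 [0.33572277 0.12866043 0.1197714  0.12832415]
 [0.10374077 0.10465229 0.11687934 0.10379102]]
```

View pics/r1.png

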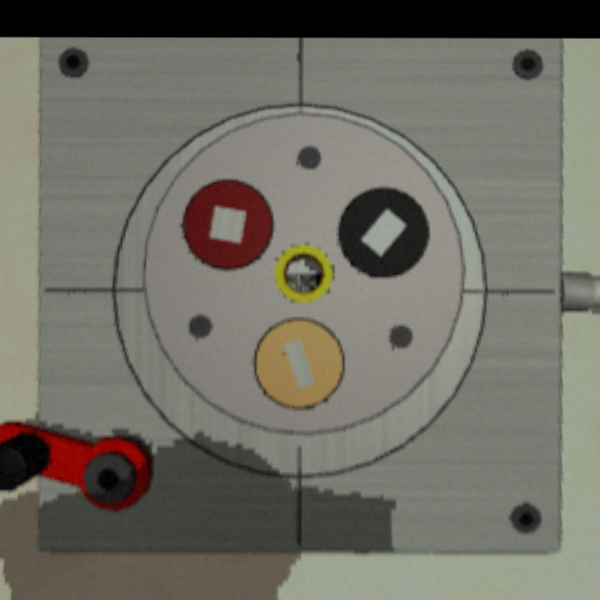

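The ring centre is at about (.558, .034) and the stage yaw is about -0.089. The carrier sits about 6 mm to +x and 2 mm to -y. I'll go beyond it with the shut fingers and come down.

play_rows:
  series: "0.97 -0.02 0 0;0.97 0 0 0;0.97 0 0 0;0.97 0 0 0;0 0 0 0"

```text
time: 3.37
position: [0.649, 0.0231, 0.3404]
tool_rot: [-3.141, -0.005, -0.087]
ft_force: [-0.6, -0.4, 0.6]
finger_gap: -0.0002
finger_force: 0.0
```

play_rows:
  series: "0 0 0.85 0;0 0 0.85 0;0 0 0.85 0;0 0 0.6 0;0 0 0.25 0"

```text
time: 3.78
position: [0.6417, 0.0243, 0.2006]
tool_rot: [3.141, 0.006, -0.085]
ft_force: [-1.2, 0.0, -1.0]
finger_gap: 0.0001
finger_force: 0.0
```

play_rows:
  series: "0 0 0 0;0 0 0 0"

```text
time: 3.95
position: [0.6439, 0.0246, 0.2053]
tool_rot: [-3.141, -0.0, -0.085]
ft_force: [0.4, 0.6, 0.9]
finger_gap: -0.0002
finger_force: 0.0
```

play_rows:
  series: "-0.12 0 0 0;-0.1 0 0 0;-0.05 0 0 0;-0.03 0 0 0;-0.03 0 0 0"

```text
time: 4.37
position: [0.6303, 0.0257, 0.2054]
tool_rot: [-3.141, -0.001, -0.085]
ft_force: [-0.0, 0.1, 0.1]
finger_gap: -0.0
finger_force: 0.0
```

play_rows:
  series: "-0.025 0 0 0;-0.025 0 0 0;-0.025 0 0 0;-0.025 0 0 0"

```text
time: 4.7
position: [0.6272, 0.0259, 0.2051]
tool_rot: [-3.141, -0.002, -0.085]
ft_force: [3.5, -0.1, 1.2]
finger_gap: 0.0002
finger_force: 1.8
```

play_rows:
  series: "-0.02 0 0 0;0 0 0 0"

```text
time: 4.87
position: [0.6257, 0.0262, 0.2049]
tool_rot: [-3.141, -0.001, -0.085]
ft_force: [2.8, -0.1, 2.3]
finger_gap: -0.0002
finger_force: 1.3
```

play_rows:
  series: "0.2 0 0 0;0 0 -0.9 0;0 0 -0.9 0;-0.3 0 -0.9 0;-0.9 0 -0.7 0"

```text
time: 5.28
position: [0.5915, 0.0289, 0.3411]
tool_rot: [-3.141, -0.005, -0.087]
ft_force: [1.2, 0.7, 0.4]
finger_gap: -0.0002
finger_force: 0.0
```

play_rows:
  series: "-0.95 0 0 0;-0.95 0 0 0;-0.5 0 0 0;0 0 0 0;0 0 0 0"

```text
time: 5.7
position: [0.4925, 0.0374, 0.3383]
tool_rot: [3.141, 0.001, -0.085]
ft_force: [1.2, -0.3, -0.4]
finger_gap: 0.0002
finger_force: 0.0
```

```bash
cat >> h.py <<'E'
def fit(P):
    "robust circle fit"
    from scipy.optimize import least_squares
    f=lambda q:np.hypot(P[:,0]-q[0],P[:,1]-q[1])-q[2]
    return least_squares(f,[*P.mean(0),.056],loss="soft_l1",f_scale=.0005).x
E
python3 - <<'E'
from h import *
s,p=wrist(); print(s["time"],np.round(s["position"],4),np.round(s["tool_rot"],4))
for t,z in(("carrier",.026),("platen_centre",.026)):
    for r in manip.place_of(p,t)[:3]: print(t,round(r["p"],2),np.round(r["pixel"],1),np.round(world(p,r["pixel"],z),4))
for m in manip.masks_of(p,"carrier"):
    l,t,w,h=m["rect"]; print(m["p"],m["rect"])
c=(.5584,.0337); cv2.imwrite("pics/r2a.png",rect(p,.026,c,-.089,.08,580)); cv2.imwrite("pics/r2b.png",rect(p,.042,c,-.089,.08,580))
a=cv2.imread("pics/r2a.png");b=cv2.imread("pics/r2b.png")
g=b.astype(int); print([ (n,) for n in ()])
E
```

```text
5.7 [0.4925 0.0374 0.3383] [ 3.1411e+00  1.4000e-03 -8.4500e-02]
carrier 0.91 [ 41. 119.] [0.5822 0.231  0.026 ]
carrier 0.85 [278.9 123. ] [0.5621 0.0324 0.026 ]
carrier 0.59 [423.7 294.2] [ 0.3905 -0.0941  0.026 ]
platen_centre 0.6 [280.6 130.6] [0.5558 0.0315 0.026 ]
0.75 [209.4, 46.6, 139.8, 147.4]
0.7 [0.3, 72.8, 83.6, 85.9]
0.68 [228.1, 276.3, 58.8, 87.3]
0.57 [384.0, 260.6, 81.0, 61.5]
[]
```

View pics/r2a.png

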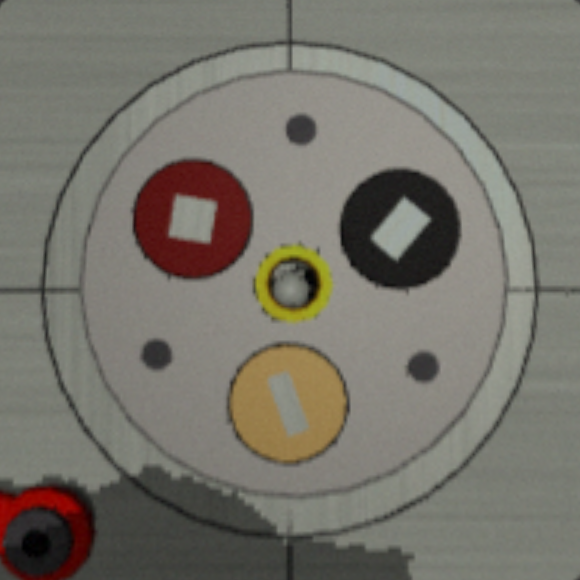

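Run:
```python
import cv2,numpy as np
a=cv2.imread("pics/r2a.png")[230:340,235:345];b=cv2.imread("pics/r1.png")[230:316,260:350]
cv2.imwrite("pics/z2.png",np.hstack([cv2.resize(x,(390,390),interpolation=cv2.INTER_CUBIC) for x in(a,b)]))
```

```text
(no output)
```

View pics/z2.png

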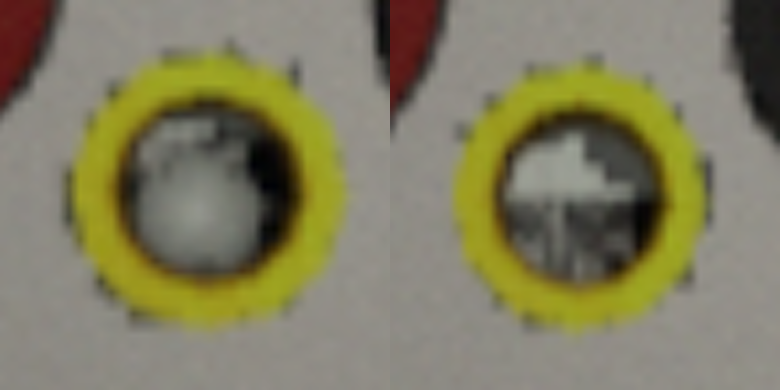

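Run:
```python
from h import *
s,p=wrist(); 
# heights in world for the pixels round the hole
u0,v0=proj(p,[.560,.0325,.042]).round().astype(int)
K=p["K"];H=[]
for v in range(v0-8,v0+9):
    row=[]
    for u in range(u0-8,u0+9):
        z=p["range_z"][v,u]; X=p["R"].T@(np.linalg.inv(K)@[u,v,1]*z-p["t"]); row.append(round(1000*X[2]) if z>0 else -9)
    H.append(row)
print(u0,v0); print("\n".join(" ".join(f"{x:3d}" for x in r) for r in H))
```

```text
279 128
 42  43  43  44  43  43  40  28  26  27  32  43  44  44  44  43  42
 43  43  44  42  35  27  28  26  28  27  26  26  27  42  43  45  44
 43  43  42  33  26  27  27  29  26  28  27  26  25  27  43  43  42
 43  44  32  28  27  28  26  28  27  28  27  26  28  28  26  43  -9
 43  41  26  27  28  26  33  34  33  26  27  27  27  28  27  26  43
 43  36  26  27  33  34  33  34  34  33  33  28  28  27  28  27  42
 42  28  27  31  34  34  35  34  34  35  34  33  28  27  27  26  43
 42  26  27  35  35  35  34  34  34  34  34  34  34  27  26  28  37
 41  26  34  34  35  34  35  34  35  35  34  34  36  27  25  28  30
 43  27  32  34  35  34  34  34  35  35  34  35  34  33  28  27  36
 43  33  35  34  34  34  35  33  35  35  34  35  34  34  27  27  43
 42  37  32  36  35  34  34  35  34  34  35  34  34  33  26  25  42
 43  42  33  34  34  35  35  34  35  35  34  36  33  28  27  36  43
 43  43  43  34  34  -9  35  34  35  33  34  34  34  27  35  42  44
 43  43  43  43  33  34  35  34  34  34  35  34  27  35  42  44  44
 44  43  44  43  42  37  35  34  33  33  34  29  37  42  44  43  43
 43  44  44  43  44  43  43  41  38  42  44  41  42  43  43  43  44
```

The pin reads 34 mm high against the stage's 26–27 mm inside the bush, so it has snapped up 8 mm and the carrier is caught. Now the keeper: first I measure its stud.

Run:
```python
from h import *
s,p=wrist(); print(s["position"],s["joint_pos"].round(2) if hasattr(s["joint_pos"],"round") else s["joint_pos"])
for r in manip.place_of(p,"keeper_grip")[:2]: print(r["p"],r["pixel"],world(p,r["pixel"],.065))
z=p["range_z"].astype(float);v,u=np.mgrid[:420,:560]
C=np.stack([u,v,np.ones_like(u)],-1)@np.linalg.inv(p["K"]).T*z[...,None]
X=(C-p["t"])@p["R"]; 
m=(z>0)&(X[...,2]>.072)&(X[...,2]<.080)&(np.hypot(X[...,0]-.51,X[...,1]-.11)<.06)
P=X[m]; print(len(P),P.mean(0),P.min(0),P.max(0))
c=np.array([.5584,.0337]);y=-.089;R=np.array([[np.cos(y),np.sin(y)],[-np.sin(y),np.cos(y)]])
mid=np.array([(P[:,i].min()+P[:,i].max())/2 for i in(0,1)])
q=R@(P.mean(0)[:2]-c); d=q-[-.062,.062]; print("stage",q,R@(mid-c),np.hypot(*d),np.degrees(np.arctan2(d[0],d[1])))
red=(p["color"][...,2]>120)&(p["color"][...,1]<60)&(z>0)&(np.hypot(X[...,0]-.51,X[...,1]-.11)<.06); print("red",red.sum(),X[red].mean(0))
```

```text
[0.49412532 0.03731674 0.33807324] [ 0.03  0.38 -0.23  1.99  0.12  0.79 -1.93]
0.95 [161.5, 203.9] [0.51149535 0.12806803 0.065     ]
320 [0.51302463 0.1262438  0.07586135] [0.50597471 0.11968984 0.0720531 ] [0.51977024 0.13385639 0.07835531]
stage [-0.05342131  0.08814444] [-0.05361991  0.08865814] 0.027515917132838203 18.166046780559608
red 375 [0.51120023 0.11705997 0.05125586]
```

play_rows:
  series: "0.1 -0.75 0 -1;0 0 0 -1;0 0 0 -1;0 0 0 -1;0 0 0 -1"
  jaw: 0.35

```text
time: 6.47
position: [0.5, 0.0671, 0.3381]
tool_rot: [-3.141, 0.0, 0.42]
ft_force: [-0.1, -1.1, 0.1]
finger_gap: 0.0279
finger_force: 0.0
```

play_rows:
  series: "0 0 0 -1;0 0 0 -1;0 0 0 -1;0 0 0 -1;0 0 0 -1"

```text
time: 6.88
position: [0.5, 0.0669, 0.3381]
tool_rot: [-3.141, 0.0, 0.919]
ft_force: [-0.5, -0.0, 0.4]
finger_gap: 0.0275
finger_force: 0.0
```

```bash
cat > m.py <<'E'
from h import *
C=np.array([.5584,.0337]);Y=-.089
def S(q): return C+np.array([[np.cos(Y),-np.sin(Y)],[np.sin(Y),np.cos(Y)]])@np.asarray(q)
def to(xy):
    s=manip.sense(); d=np.asarray(xy)-np.asarray(s["position"])[:2]; w=s["tool_rot"][2]
    return np.round([(d@[np.cos(w),np.sin(w)])/.04,(d@[np.sin(w),-np.cos(w)])/.04],3)
E
python3 - <<'E'
from m import *
s=manip.sense(); print(s["time"],np.round(s["position"],4),np.round(s["tool_rot"],3),np.round(s["joint_pos"],2),s["finger_gap"])
print("to stud",to([.513,.1262]))
E
```

```text
6.8833 [0.5    0.0669 0.3381] [-3.141  0.     0.919] [ 0.15  0.42 -0.46  1.96  0.25  0.82 -1.1 ] 0.027481128138221903
to stud [ 1.376 -0.642]
```

play_rows:
  series: "0.69 -0.32 0 0;0.69 -0.32 0 0;0 0 0.6 0;0 0 0 0;0 0 0 0"

```text
time: 7.3
position: [0.5128, 0.1261, 0.3134]
tool_rot: [-3.14, 0.002, 0.915]
ft_force: [0.3, -0.6, -1.0]
finger_gap: 0.0275
finger_force: 0.0
```

Run:
```python
from m import *
s,p=wrist(); print(s["time"],np.round(s["position"],4),np.round(s["tool_rot"],3),to([.513,.1262]))
img=p["color"][120:420,130:430]; cv2.imwrite("pics/k1.png",cv2.resize(img,(600,600)))
```

```text
7.3 [0.5128 0.1261 0.3134] [-3.14e+00  2.00e-03  9.15e-01] [ 0.005 -0.011]
```

View pics/k1.png

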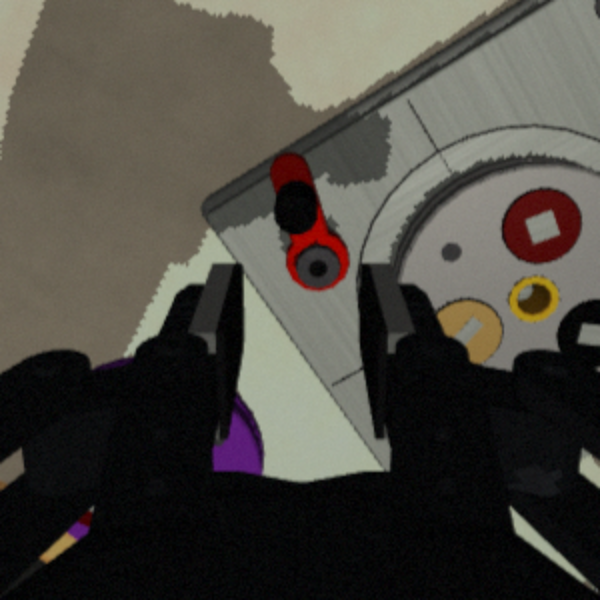

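play_rows:
  series: "0 0 0.8 0;0 0 0.7 0;0 0 0.4 0;0 0 0.2 0;0 0 0 0"

```text
time: 7.77
position: [0.513, 0.1255, 0.2295]
tool_rot: [-3.141, 0.002, 0.914]
ft_force: [-1.1, 0.2, 0.7]
finger_gap: 0.0278
finger_force: 0.0
```

Run:
```python
from m import *
s=manip.sense(); print(np.round(s["position"],4),np.round(s["tool_rot"],3),np.round(s["ft_force"],1))
th=np.radians(np.linspace(18,146,16)); w=s["tool_rot"][2]; pos=np.asarray(s["position"])[:2]
for k in range(1,16):
    t=S([-.062+.028*np.sin(th[k]),.062+.028*np.cos(th[k])]); d=t-pos
    print(k,np.degrees(th[k]).round(),np.round([(d@[np.cos(w),np.sin(w)])/.04,(d@[np.sin(w),-np.cos(w)])/.04],3),t.round(4)); pos=t; w-=.1
```

```text
[0.513  0.1255 0.2295] [-3.141e+00  2.000e-03  9.140e-01] [-1.1  0.2  0.7]
1 27.0 [0.045 0.087] [0.5168 0.1248]
2 35.0 [0.014 0.103] [0.5202 0.1224]
3 44.0 [0.008 0.104] [0.5232 0.1194]
4 52.0 [0.003 0.104] [0.5257 0.1161]
5 61.0 [-0.002  0.104] [0.5277 0.1125]
6 69.0 [-0.007  0.104] [0.5291 0.1085]
7 78.0 [-0.012  0.103] [0.5299 0.1045]
8 86.0 [-0.017  0.103] [0.5301 0.1003]
9 95.0 [-0.022  0.102] [0.5297 0.0962]
10 103.0 [-0.027  0.101] [0.5287 0.0921]
11 112.0 [-0.032  0.099] [0.5271 0.0883]
12 120.0 [-0.037  0.098] [0.525  0.0847]
13 129.0 [-0.041  0.096] [0.5223 0.0815]
14 137.0 [-0.046  0.093] [0.5192 0.0787]
15 146.0 [-0.05   0.091] [0.5157 0.0765]
```

play_rows:
  series: "0.04 0.09 0 1;0.015 0.1 0 1;0.01 0.1 0 1;0 0.1 0 1;0 0.1 0 1"

```text
time: 8.18
position: [0.528, 0.1147, 0.232]
tool_rot: [-3.14, -0.003, 0.41]
ft_force: [-0.7, 3.2, -2.9]
finger_gap: 0.0277
finger_force: 1.8
```

play_rows:
  series: "-0.005 0.1 0 1;-0.01 0.1 0 1;-0.015 0.1 0 1;-0.02 0.1 0 1;-0.025 0.1 0 1"

```text
time: 8.6
position: [0.5307, 0.0952, 0.2327]
tool_rot: [-3.137, -0.006, -0.09]
ft_force: [3.2, 4.3, -1.6]
finger_gap: 0.0275
finger_force: 2.1
```

Run:
```python
from m import *
s=manip.sense(); print(np.round(s["position"],4),np.round(s["tool_rot"],3),np.round(s["ft_force"],1),np.round(s["joint_pos"],2))
print(to([.5287,.0921]))
```

```text
[0.5307 0.0952 0.2327] [-3.137 -0.006 -0.09 ] [ 3.2  4.3 -1.6] [-0.15  0.61 -0.14  1.94  0.13  0.6  -2.04]
[-0.042  0.081]
```

play_rows:
  series: "-0.05 0.11 0 1;-0.04 0.1 0 1;-0.04 0.1 0 1"

```text
time: 8.85
position: [0.5238, 0.0835, 0.233]
tool_rot: [-3.135, -0.006, -0.39]
ft_force: [4.0, 3.1, -0.4]
finger_gap: 0.0277
finger_force: 1.9
```

Run:
```python
from m import *
s,p=wrist(); print(np.round(s["position"],4),np.round(s["tool_rot"],3),np.round(s["ft_force"],1),np.round(s["joint_pos"],2))
print(to([.5192,.0787]),to([.5157,.0765]))
cv2.imwrite("pics/k2.png",cv2.resize(p["color"],(720,540)))
```

```text
[0.5238 0.0835 0.233 ] [-3.135 -0.006 -0.39 ] [ 4.   3.1 -0.4] [-0.2   0.59 -0.06  1.96  0.06  0.58 -2.25]
[-0.052  0.131] [-0.111  0.216]
```

View pics/k2.png

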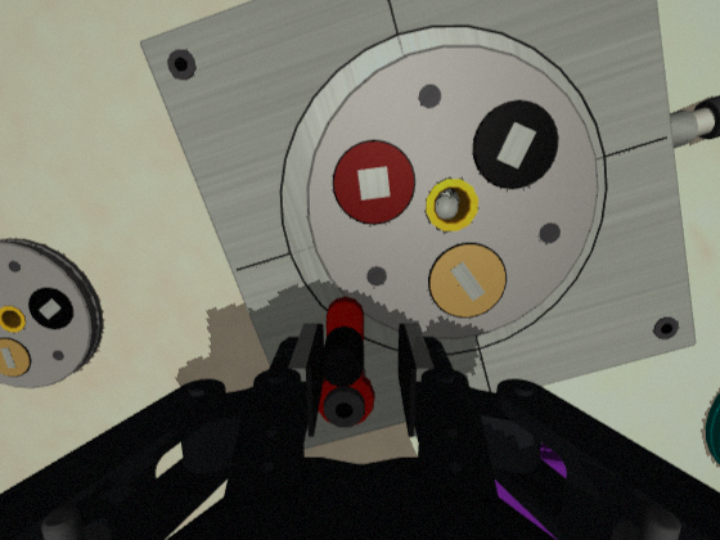

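The keeper arm is at about 107–110° of 135°, with the stud caged (345,350) and the left pad pushing. Continuing.

play_rows:
  series: "-0.025 0.065 0 1;-0.03 0.065 0 0.5;-0.03 0.06 0 0;-0.03 0.05 0 0"

```text
time: 9.23
position: [0.514, 0.0765, 0.2317]
tool_rot: [-3.139, -0.003, -0.532]
ft_force: [3.3, 1.1, -0.0]
finger_gap: 0.0279
finger_force: 1.4
```

Run:
```python
from m import *
s=manip.sense(); print(np.round(s["position"],4),np.round(s["tool_rot"],3),np.round(s["ft_force"],1))
print(to([.5157,.0765]),s["tool_rot"][2])
```

```text
[0.514  0.0765 0.2317] [-3.139e+00 -3.000e-03 -5.320e-01] [ 3.3  1.1 -0. ]
[ 0.037 -0.021] -0.5320593266198987
```

play_rows:
  series: "-0.01 0.025 0 0;-0.01 0.025 0 0;0 0 0 0"

```text
time: 9.48
position: [0.5123, 0.0756, 0.2312]
tool_rot: [-3.138, -0.002, -0.533]
ft_force: [4.9, 3.9, 2.4]
finger_gap: 0.0278
finger_force: 2.5
```

Run:
```python
from m import *
s,p=wrist(); print(np.round(s["position"],4),np.round(s["ft_force"],1))
a=rect(p,.051,S([-.04,.04]),Y,.06,500); cv2.imwrite("pics/k3.png",a)
z=p["range_z"].astype(float);v,u=np.mgrid[:420,:560]
X=((np.stack([u,v,np.ones_like(u)],-1)@np.linalg.inv(p["K"]).T*z[...,None])-p["t"])@p["R"]
c=p["color"].astype(int); m=(c[...,2]>90)&(c[...,1]<.45*c[...,2])&(z>0)&(abs(X[...,2]-.0515)<.004)&(np.hypot(X[...,0]-.515,X[...,1]-.085)<.05)
q=(X[m][:,:2]-C)@np.array([[np.cos(Y),-np.sin(Y)],[np.sin(Y),np.cos(Y)]])-[-.062,.062]
r=np.hypot(*q.T); f=q[r>.034]; print(m.sum(),len(f),np.degrees(np.arctan2(f[:,0].mean(),f[:,1].mean())),r.max())
```

```text
[0.5123 0.0756 0.2312] [4.9 3.9 2.4]
94 79 132.78044819921928 0.043568215247658575
```

play_rows:
  series: "-0.01 0.025 0 0;-0.01 0.025 0 0;0 0 0 0"

```text
time: 9.78
position: [0.5116, 0.0752, 0.2313]
tool_rot: [-3.135, -0.004, -0.532]
ft_force: [9.2, 5.8, -1.2]
finger_gap: 0.0277
finger_force: 4.7
```

play_rows:
  series: "-0.005 0.02 0 0;0 0 0 0"

```text
time: 9.95
position: [0.5114, 0.075, 0.2313]
tool_rot: [-3.134, -0.005, -0.532]
ft_force: [10.0, 6.8, -4.3]
finger_gap: 0.0277
finger_force: 5.5
```

The force climbs to 12 N without motion, so the keeper is at its stop. Backing off to centre the cage, lifting, then checking.

play_rows:
  series: "0.06 -0.18 0 0;0 0 0 0;0 0 -0.3 0;0 0 -0.8 0;0 0 -0.9 0"

```text
time: 10.37
position: [0.5128, 0.0771, 0.3098]
tool_rot: [3.137, 0.005, -0.535]
ft_force: [1.2, -0.1, -0.0]
finger_gap: 0.028
finger_force: 0.0
```

play_rows:
  series: "-0.7 0 -0.7 0;-0.7 0 0 0;-0.3 0 0 0;0 0 0 0;0 0 0 0"

```text
time: 10.78
position: [0.4556, 0.1121, 0.3381]
tool_rot: [3.14, 0.001, -0.534]
ft_force: [-0.1, -0.0, 0.0]
finger_gap: 0.0274
finger_force: 0.0
```

Run:
```python
from m import *
s,p=wrist(); print(np.round(s["time"],2),np.round(s["position"],4),np.round(s["ft_force"],1))
z=p["range_z"].astype(float);v,u=np.mgrid[:420,:560]
X=((np.stack([u,v,np.ones_like(u)],-1)@np.linalg.inv(p["K"]).T*z[...,None])-p["t"])@p["R"]
m=(z>0)&(abs(X[...,2]-.076)<.004)&(np.hypot(X[...,0]-.515,X[...,1]-.085)<.05)
M=np.array([[np.cos(Y),-np.sin(Y)],[np.sin(Y),np.cos(Y)]])
q=(X[m][:,:2]-C)@M; q=q.mean(0)-[-.062,.062]; print(m.sum(),q,np.hypot(*q),np.degrees(np.arctan2(*q)))
b=(X[...,:2]-C)@M; h=(np.hypot(b[...,0],b[...,1])<.005)&(z>0); print("pin z",np.median(X[h][:,2]))
a=rect(p,.042,C,Y,.1,560); cv2.imwrite("pics/f.png",a)
```

```text
10.78 [0.4556 0.1121 0.3381] [-0.1 -0.   0. ]
365 [ 0.02013186 -0.01983539] 0.02826188924426521 134.57498726651673
pin z 0.034302848010831805
```

View pics/f.png

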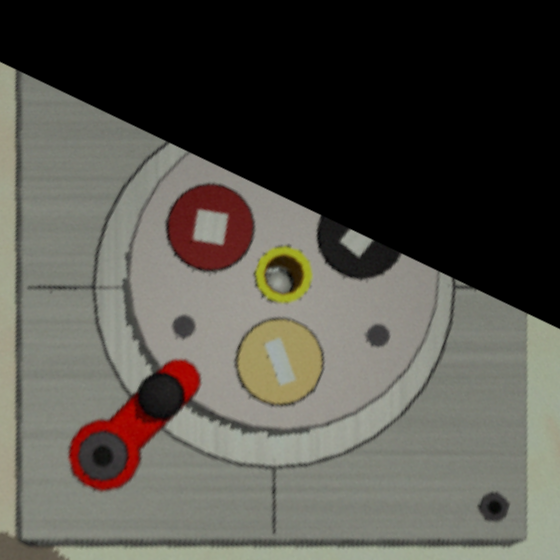

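The stud is at 134.6° (stop at 135°) with the arm end over the rim at (180,378). The pin stands in the bush at (280,275), 8 mm up, and the robot is clear.

```bash
python3 -c "
from station import manip; print(manip.finish_job())"
```

```text
the job is handed in; nothing more can be done
None
```

The job is handed in at about 11 s of robot time: the carrier is caught on the pin (8 mm up in the bush), though the pin snapped up during the first push onto the cross line, so no taps along it were needed. The keeper is at its stop over the rim, and the arm is clear.

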